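Show where the balancing tube goes in the centrifuge rotor

TASK

The six-place centrifuge rotor holds only five tubes and would spin out of balance: show the technician how to put that right. With the fingers closed and pointing straight down, point first at the tube in the rack that is of the same kind as those in the rotor, then at the empty holder in the rotor where it has to go, keeping the fingertips two to three centimetres above the cap, then above the holder's mouth, for at least two seconds each. Touch nothing, point at no other tube on the way, and finish with the hand drawn back at least 15 centimetres from the empty holder.

Things in the scene. Friction and masses are not known exactly. Their poses are not given: they have to be found in the camera images.
- centrifuge: Open bench centrifuge, fixed, beige with grey deck. Origin on the table under the rotor axis; z up; its front panel faces its own -x (roughly world +y), so its own +x is roughly world -y. Case 380 mm along its x, 330 mm along its y (the front panel slopes out up to 20 mm more at its foot); flat deck top 210 mm above the table with a round bowl opening of 280 mm diameter centred on the axis.
- lid_hinge (a point): Middle of the hinge line of the opened lid at the rear edge of the deck, 178 mm behind the rotor axis, 214 mm above the table. From here the lid, a fixed slab 330 mm wide and 26 mm thick, rises to about 560 mm above the table, leaning 15 degrees away from the rotor. Keep the arm off it.
- hub_top (a point): Top centre of the rotor's hub nut, on the rotor axis, 183 mm above the table. The rotor is a hub of 48 mm diameter with six steel tube holders hanging upright every 60 degrees on a circle of 56 mm radius. It turns freely about this upright axis when pushed.
- rotor (a joint): Turn of the rotor about its upright axis, rad, 0 at the start; it must stay where it is.
- empty_holder (a point): The one rotor holder without a tube: centre of its open mouth, 165 mm above the table (45 mm below the deck), 56 mm from the rotor axis, bore 19 mm, outside 23 mm. Loaded neighbours stand 56 mm away on either side with cap tops 33 mm higher than this mouth.
- rack: White plastic tube rack, fixed, 136 mm (its x) by 72 mm (its y) and 60 mm high, origin under its centre; two rows of four 18 mm holes. Three tubes stand in it with their feet 6 mm above the table, at least 42 mm apart; which tube is in which place varies.
- spare_tube_cap (a point): Spare tube in the rack, the same kind as the five in the rotor: 16 mm tube, push-in stopper 19 mm wide and 20 mm high, 108 mm overall. Site: top centre of its cap, z up along the tube. 114 mm above the table.
- conical_tube_cap (a point): Another tube in the rack: conical foot, flat ribbed screw cap 23 mm wide, 122 mm overall (the tallest). Site: top centre of its cap, z up along the tube. 128 mm above the table.
- short_tube_cap (a point): Another tube in the rack: stopper 19 mm wide but only 78 mm overall (the shortest). Site: top centre of its cap, z up along the tube. 84 mm above the table.
- rotor_tube_1_cap (a point): Loose tube in the rotor holder 60 degrees anticlockwise (seen from above) from the empty one: 16 mm tube, stopper 19 mm wide, 108 mm overall. Site: top centre of its cap, z up along the tube. 198 mm above the table.
- rotor_tube_2_cap (a point): Loose tube in the rotor holder 120 degrees anticlockwise (seen from above) from the empty one: 16 mm tube, stopper 19 mm wide, 108 mm overall. Site: top centre of its cap, z up along the tube. 198 mm above the table.
- rotor_tube_3_cap (a point): Loose tube in the rotor holder 180 degrees anticlockwise (seen from above) from the empty one: 16 mm tube, stopper 19 mm wide, 108 mm overall. Site: top centre of its cap, z up along the tube. 198 mm above the table.
- rotor_tube_4_cap (a point): Loose tube in the rotor holder 240 degrees anticlockwise (seen from above) from the empty one: 16 mm tube, stopper 19 mm wide, 108 mm overall. Site: top centre of its cap, z up along the tube. 198 mm above the table.
- rotor_tube_5_cap (a point): Loose tube in the rotor holder 300 degrees anticlockwise (seen from above) from the empty one: 16 mm tube, stopper 19 mm wide, 108 mm overall. Site: top centre of its cap, z up along the tube. 198 mm above the table.
- rotor_tube_1: The rotor tube whose cap is point rotor_tube_1_cap. Origin at the centre of its foot; loose.
- rotor_tube_2: The rotor tube whose cap is point rotor_tube_2_cap. Origin at the centre of its foot; loose.
- rotor_tube_3: The rotor tube whose cap is point rotor_tube_3_cap. Origin at the centre of its foot; loose.
- rotor_tube_4: The rotor tube whose cap is point rotor_tube_4_cap. Origin at the centre of its foot; loose.
- rotor_tube_5: The rotor tube whose cap is point rotor_tube_5_cap. Origin at the centre of its foot; loose.
- spare_tube: The rack tube whose cap is point spare_tube_cap. Origin at the centre of its foot; loose.
- conical_tube: The rack tube whose cap is point conical_tube_cap. Origin at the centre of its foot; loose.
- short_tube: The rack tube whose cap is point short_tube_cap. Origin at the centre of its foot; loose.
- reagent_bottle: Bystander: loose amber bottle with a black cap, 62 mm wide, 135 mm high, origin under its centre.
- specimen_jar: Bystander: loose screw-top specimen jar, 58 mm wide, 68 mm high, origin under its centre.
There are look-alikes about, which are no part of the job. What is shaped like the conical_tube but black or red is not meant. Leave any purple or turquoise look-alike of the rotor_tube_2 alone.

How it is judged (in metres and radians):
On the way, in this order (a step that is already met when the one before it is completed fails the run):
1. the fingertips dwell just above the cap of the matching rack tube for 2 s (tool point within 12 mm sideways, 25 to 70 mm above, within 22 degrees of straight down) (horizontal distance between the grasp point and spare_tube_cap below 0.012 m and z of the grasp point in the frame of spare_tube_cap between 0.025 and 0.07 m and angle between the grasp point's own z axis and vertical above 2.75 rad), for 2 s.
2. the fingertips dwell just above the mouth of the empty rotor holder for 2 s (same tolerances) (horizontal distance between the grasp point and empty_holder below 0.012 m and z of the grasp point in the frame of empty_holder between 0.025 and 0.07 m and angle between the grasp point's own z axis and vertical above 2.75 rad), for 2 s.
At the end, for the whole second after the job is handed in: The tool point is over 140 mm from the empty holder's mouth; the rotor has turned less than 0.05 rad; all tubes, the bottle and the jar are upright (within 0.12 rad), at rest (below 20 mm/s), within 10 mm of their start (distance between the grasp point and empty_holder above 0.14 m and value of joint rotor between -0.05 and 0.05 rad and distance of each of rotor_tube_1, rotor_tube_2, rotor_tube_3, rotor_tube_4, rotor_tube_5, spare_tube, conical_tube, short_tube, reagent_bottle, specimen_jar from where it was at the start of the episode below 0.01 m and linear speed of each of rotor_tube_1, rotor_tube_2, rotor_tube_3, rotor_tube_4, rotor_tube_5, spare_tube, conical_tube, short_tube, reagent_bottle, specimen_jar below 0.02 m/s and angle between each of rotor_tube_1, rotor_tube_2, rotor_tube_3, rotor_tube_4, rotor_tube_5, spare_tube, conical_tube, short_tube, reagent_bottle, specimen_jar's own z axis and vertical below 0.12 rad); the robot touches nothing.
It fails at once if the hand or arm touches something (contact force between any of the fingers, the arm and anything else above 0.3 N).
It fails at once if the rotor is turned (not (value of joint rotor between -0.05 and 0.05 rad)).
It fails at once if a tube, the bottle or the jar is moved, lifted or carried (distance of any of rotor_tube_1, rotor_tube_2, rotor_tube_3, rotor_tube_4, rotor_tube_5, spare_tube, conical_tube, short_tube, reagent_bottle, specimen_jar from where it was at the start of the episode above 0.01 m).
It fails at once if the fingertips come down to point at a wrong tube (tool point within 12 mm sideways of its cap centre and less than 55 mm above) ((horizontal distance between the grasp point and rotor_tube_1_cap below 0.012 m and z of the grasp point in the frame of rotor_tube_1_cap between -0.02 and 0.055 m) or (horizontal distance between the grasp point and rotor_tube_2_cap below 0.012 m and z of the grasp point in the frame of rotor_tube_2_cap between -0.02 and 0.055 m) or (horizontal distance between the grasp point and rotor_tube_3_cap below 0.012 m and z of the grasp point in the frame of rotor_tube_3_cap between -0.02 and 0.055 m) or (horizontal distance between the grasp point and rotor_tube_4_cap below 0.012 m and z of the grasp point in the frame of rotor_tube_4_cap between -0.02 and 0.055 m) or (horizontal distance between the grasp point and rotor_tube_5_cap below 0.012 m and z of the grasp point in the frame of rotor_tube_5_cap between -0.02 and 0.055 m) or (horizontal distance between the grasp point and conical_tube_cap below 0.012 m and z of the grasp point in the frame of conical_tube_cap between -0.02 and 0.055 m) or (horizontal distance between the grasp point and short_tube_cap below 0.012 m and z of the grasp point in the frame of short_tube_cap between -0.02 and 0.055 m)).
It also fails if it takes over 46 s, if anything falls off the work surface, if the arm or the gripper's body presses on something with over 40 N, if the wrist force passes 120 N, or if a joint passes its speed limit or range.

ROBOT

A 6-joint arm with a two-finger parallel gripper is mounted at the origin on the work surface. World frame = base frame: x ahead of the robot, y to its left, z up, the work surface at z = 0. Lengths are in m, angles in degrees, forces in N, time in s.
With the tool pointing down it reaches from about 0.35 to 0.875 m from the base axis. Payload 4.2 kg.
Tool frame: the origin (TCP) lies between the finger pads, 19 mm behind the fingertips; this is the grasp point; z points along the fingers, y is the line along which they close (so a half turn about z gives the same grasp; the last joint's range is limited). The gripper opens to 87 mm and grips with 3 to 60 N. Pads are 19 mm wide; open, the fingers measure 117 mm over their backs; the gripper's body (75 mm by 190 mm) begins 51 mm behind the grasp point.
Start: joints at [-58.522, 22.042, 0.453, 0, -68.411, -14.817], TCP at [0.179, -0.599, 0.241] pointing down, gripper open.
Joint ranges: [-179.83, 179.83], [-69.29, 118.12], [-61.27, 80.66], [-181.25, 117.63], [-171.15, -9.14], [-177.46, 177.46]. Speed limits (degrees/s): [159.86, 159.86, 180, 180, 180, 180].

INTERFACE

Orientations are given as a 3x3 rotation matrix whose columns are the frame's x, y, z axes.
In Python, from station import r, vision gives the robot as it stands. The module is installed in compiled form; this text tells all that it offers.
- The arm moves only by the shell command python3 -m creep 'ROWS'. ROWS is JSON, a list of rows, each a list of 7 numbers: the opening, from -1 (shut) to 1 (fully open), then the shift along the tool's x, y, z in mm, then the turn, a rotation vector about the tool's x, y, z in degrees. A call has 1 to 8 rows; each row is the pose to reach, as a shift and turn from the pose commanded when the call began, along the tool's axes at that moment; what a row does not reach only later rows make up. A row lasts 1/12 s, in which the tool goes at most 41.7 mm and 7.16 degrees, less where a joint would pass 70% of its speed; a pose out of reach is approached as far as the arm can. A call with a gripper value outside its range is refused whole. The fingers move at their own pace and stop on an object; the grip force is fixed at half the most. Time passes only in rows, so rows that repeat a pose let the fingers close. It gives the time, the measured TCP pose, the force, the opening and the grip force at its end, in the units of the state.
- r.sense(): the state, without advancing time (a new reading comes with each control period).
- vision.capture(name): name is "scene" or "top" or "wrist"; returns (picture, depth): 480x640x3 uint8, red, green, blue; 480x640 float32, m along the optical axis (not along the pixel's ray), 0 where there is no reading.
- vision.camera_model(name): a dict with "vertical_fov" (degrees; the focal length in pixels is half the picture's height over the tangent of half this angle, whatever the lens; pixels are square), "cx", "cy" (the principal point, pixels), "extrinsics" (4x4, takes a point from camera to world coordinates); the wrist camera has in their place "mount" (4x4, takes a point from camera to tool coordinates, whose origin is the TCP and whose axes are the flange's). Camera axes: x right, y down, z forward; pixel columns grow to the right and rows downward; lengths in m; the calibration is good to about 2 mm. A picture is of the moment at which its call begins: read the wrist's pose just before it. camera_model takes no time and is no camera call.
- r.finish_job(): hands the job in; it is judged then, once.
Trained networks look in the newest picture that a camera, given by its name, has taken for a name from the list of things; names that differ only in an ending like _2 or _b are one class to them, and where a whole thing is asked for, a point or a joint stands for the part that bears it (a point fixed in the world has none). Each returns a list of dicts, best first, with "conf" (0 to 1); they miss things now and then, are a little off and sometimes report something else, mostly with a low value. They report only what shows in the picture. A call takes as long as a camera call. They do not tell look-alikes from the thing itself.
- vision.find_in(camera, thing): "uv" ([column, row] in pixels, amid what is visible of it).
- vision.cut_out(camera, thing): "region" (480x640 bool, what is visible of it) and "uv" ([column, row] in pixels, amid what is visible of it).
The state is a dict: "time_s": time; "joints": joint angles; "joint_velocities": joint speeds; "effort": joint torques, N m; "tcp_pos": TCP position; "ee_rot": TCP orientation; "wrist_force": force on the tool from outside, world axes, zero at the start; "moment": the same for the moment, N m; "gripper_width": opening from 0.0 (shut) to 1.0 (fully open); "gripper_force": force on a finger pad.
Only numpy, scipy, OpenCV 4.12 (cv2) and the standard library are available. Lean on these libraries where they do the work, as an engineer would, in place of code of your own. Each camera call takes 0.05 s, during which the arm holds its last target. There are 200 camera calls.

## Working session

There is one attempt and no reset: what is moved stays moved. The work goes in short steps, Python scripts to look and compute and a shell command to move; the robot and the scene stay as the last step left them, time stands still between calls to the robot, and variables do not carry over. Pictures are saved under pics/ and viewed, at most 10 in all, crops included, and the job is handed in when it is done.

```bash
mkdir -p pics
cat > h.py <<'E'
import numpy as np,cv2
from station import r,vision
def cloud(n):
    s=r.sense();im,d=vision.capture(n);m=vision.camera_model(n)
    f=240/np.tan(np.radians(m["vertical_fov"]/2))
    v,u=np.mgrid[:480,:640]
    P=np.stack([(u-m["cx"])/f*d,(v-m["cy"])/f*d,d],-1)
    if "extrinsics" in m: T=np.array(m["extrinsics"])
    else:
        A=np.eye(4);A[:3,:3]=s["ee_rot"];A[:3,3]=s["tcp_pos"];T=A@np.array(m["mount"])
    W=P@T[:3,:3].T+T[:3,3]; W[d==0]=np.nan
    return im,W
E
python3 - <<'E'
from h import *
s=r.sense();print(s["time_s"],s["tcp_pos"],np.round(s["ee_rot"],3))
ims=[]
for n in("scene","top"):
    im,W=cloud(n);np.save(n+".npy",W);ims.append(im)
    cv2.imwrite(f"pics/{n}.png",im[:,:,::-1])
    for t in("spare_tube_cap","conical_tube_cap","short_tube_cap","empty_holder","hub_top","rotor_tube_1_cap","rack","centrifuge","reagent_bottle","specimen_jar"):
        for k in vision.find_in(n,t)[:6]:
            u,v=map(int,k["uv"]);print(n,t,round(k["conf"],2),(u,v),np.round(W[v,u],3))
E
```

```text
0.0 [ 0.17907897 -0.59820877  0.24015255] [[-0.958 -0.287 -0.001]
 [-0.287  0.958  0.002]
 [ 0.     0.002 -1.   ]]
scene spare_tube_cap 0.52 (478, 206) [0.459 0.309 0.095]
scene spare_tube_cap 0.43 (251, 200) [ 0.645 -0.096  0.186]
scene conical_tube_cap 0.89 (420, 227) [0.547 0.205 0.097]
scene conical_tube_cap 0.66 (519, 247) [0.538 0.394 0.089]
scene conical_tube_cap 0.64 (219, 199) [ 0.661 -0.15   0.189]
scene conical_tube_cap 0.55 (469, 234) [0.546 0.297 0.105]
scene short_tube_cap 0.58 (454, 231) [0.516 0.272 0.07 ]
scene short_tube_cap 0.37 (251, 198) [ 0.644 -0.096  0.191]
scene short_tube_cap 0.25 (239, 194) [ 0.614 -0.138  0.159]
scene empty_holder 0.92 (241, 193) [ 0.61  -0.135  0.158]
scene hub_top 0.94 (240, 194) [ 0.612 -0.137  0.157]
scene rotor_tube_1_cap 0.63 (219, 198) [ 0.66  -0.15   0.191]
scene rack 0.71 (462, 243) [0.534 0.292 0.061]
scene centrifuge 0.62 (242, 196) [ 0.614 -0.132  0.155]
scene centrifuge 0.59 (164, 164) [ 0.619 -0.278  0.204]
scene reagent_bottle 0.56 (500, 313) [0.695 0.366 0.093]
scene specimen_jar 0.82 (448, 309) [0.697 0.283 0.069]
top conical_tube_cap 0.71 (162, 281) [0.53  0.39  0.125]
top conical_tube_cap 0.58 (242, 280) [0.532 0.21  0.125]
top conical_tube_cap 0.42 (177, 226) [0.661 0.366 0.104]
top short_tube_cap 0.58 (215, 292) [0.509 0.277 0.085]
top empty_holder 0.74 (402, 246) [ 0.599 -0.142  0.183]
top hub_top 0.78 (400, 250) [ 0.591 -0.138  0.179]
top rack 0.85 (207, 299) [0.495 0.299 0.059]
top rack 0.34 (393, 268) [ 0.548 -0.119  0.203]
top centrifuge 0.82 (481, 227) [ 0.635 -0.307  0.212]
top centrifuge 0.42 (210, 301) [0.491 0.292 0.06 ]
top reagent_bottle 0.59 (177, 223) [0.667 0.366 0.106]
top specimen_jar 0.57 (215, 219) [0.685 0.285 0.067]
```

Run:
```python
import cv2,numpy as np
t=cv2.imread("pics/top.png");s=cv2.imread("pics/scene.png")
a=cv2.resize(t[200:350,130:290],(400,375),interpolation=2);b=cv2.resize(t[180:330,330,None].squeeze() if 0 else t[180:330,320:480],(400,375),interpolation=2)
cv2.imwrite("pics/c1.png",np.hstack([a,b]))
a=cv2.resize(s[180:330,380:540],(400,375),interpolation=2);b=cv2.resize(s[120:270,160:320],(400,375),interpolation=2)
cv2.imwrite("pics/c2.png",np.hstack([a,b]))
W=np.load("top.npy")
# caps in both regions
for nm,(x0,x1,y0,y1),(z0,z1) in(("rack",(.35,.65,.15,.45),(.075,.14)),("rotor",(.5,.72,-.25,-.03),(.188,.204)),("hub",(.5,.72,-.25,-.03),(.172,.186))):
    m=((W[...,0]>x0)&(W[...,0]<x1)&(W[...,1]>y0)&(W[...,1]<y1)&(W[...,2]>z0)&(W[...,2]<z1)).astype(np.uint8)
    n,l,st,c=cv2.connectedComponentsWithStats(m,connectivity=4)
    for i in range(1,n):
        if st[i,4]>8:
            p=W[l==i];print(nm,c[i].round(),st[i,4],np.median(p,0).round(3),p[:,2].max().round(3),((p.min(0)+p.max(0))/2).round(3))
```

```text
rack [174. 233.] 62 [0.647 0.376 0.088] 0.103 [0.646 0.376 0.089]
rack [200. 276.] 113 [0.543 0.306 0.126] 0.137 [0.544 0.307 0.107]
rack [243. 277.] 98 [0.54  0.208 0.121] 0.127 [0.541 0.209 0.101]
rack [161. 281.] 116 [0.531 0.394 0.121] 0.129 [0.531 0.397 0.102]
rack [215. 292.] 52 [0.51  0.278 0.083] 0.093 [0.51  0.278 0.084]
rack [195. 316.] 70 [0.455 0.316 0.112] 0.121 [0.454 0.318 0.099]
rotor [442. 198.] 61 [ 0.703 -0.232  0.198] 0.204 [ 0.7   -0.229  0.196]
rotor [406. 221.] 63 [ 0.652 -0.15   0.196] 0.204 [ 0.652 -0.151  0.196]
rotor [381. 228.] 61 [ 0.636 -0.097  0.196] 0.201 [ 0.637 -0.097  0.195]
rotor [376. 253.] 59 [ 0.583 -0.084  0.197] 0.204 [ 0.582 -0.085  0.196]
rotor [420. 263.] 65 [ 0.559 -0.177  0.197] 0.202 [ 0.56  -0.178  0.195]
rotor [395. 271.] 63 [ 0.543 -0.124  0.197] 0.204 [ 0.543 -0.124  0.196]
hub [438. 198.] 35 [ 0.708 -0.226  0.178] 0.186 [ 0.707 -0.224  0.179]
hub [448. 206.] 16 [ 0.689 -0.246  0.18 ] 0.186 [ 0.687 -0.245  0.18 ]
hub [399. 247.] 92 [ 0.598 -0.137  0.176] 0.186 [ 0.598 -0.138  0.179]
```

View pics/c1.png

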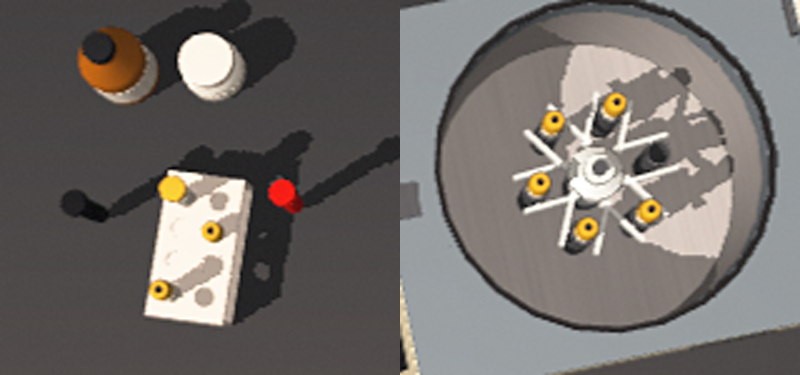

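View pics/c2.png

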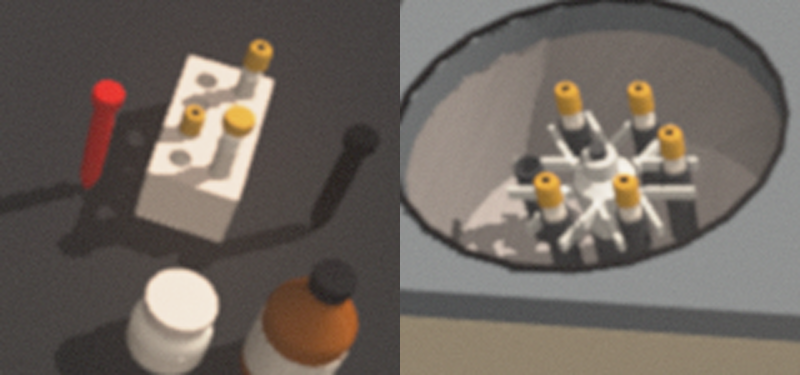

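View pics/scene.png

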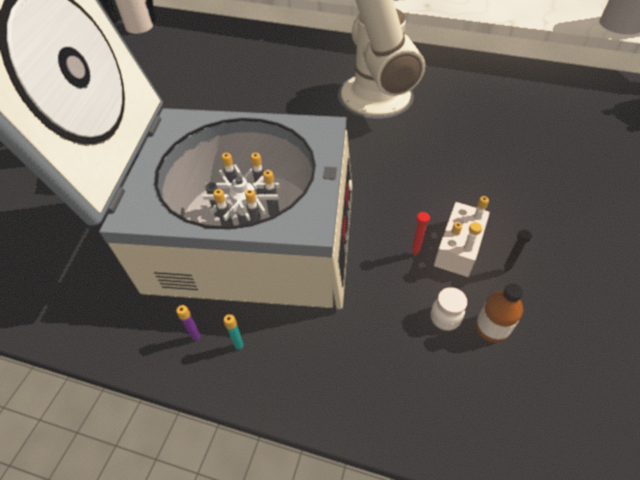

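The top view shows the rack (left) with the spare at full-picture (195,316). The short tube is at (215,292) and the conical one, with the flat wide cap, at (200,276). Red and black look-alikes stand outside the rack. The rotor's five yellow caps leave a gap opposite (376,253), so the empty holder is at about (0.612, -0.190). The spare is at about (0.455, 0.317). Next I check the lid's clearance for the crossing.

```bash
cat >> h.py <<'E'
def to(*wps):
    s=r.sense();p=np.array(s["tcp_pos"]);R=np.array(s["ee_rot"])
    print(s["time_s"],p.round(4),"z",R[:,2].round(3),"y ang",np.degrees(np.arctan2(R[1,1],R[0,1])).round(1),"g",s["gripper_width"],"j",np.round(s["joints"],0))
    for w in wps: print(w,(R.T@(np.array(w)-p)*1000).round(1))
E
python3 - <<'E'
from h import *
for n in("top","scene"):
    W=np.load(n+".npy").reshape(-1,3);W=W[~np.isnan(W[:,0])]
    d=W[(abs(W[:,2]-.21)<.006)&(W[:,0]>.3)&(W[:,0]<.9)&(abs(W[:,1]+.1)<.35)]
    b=cv2.minAreaRect(d[:,:2].astype(np.float32));print(n,"deck",b,cv2.boxPoints(b).round(3).tolist())
    l=W[(W[:,2]>.24)&(W[:,2]<.6)&(W[:,0]>.36)&(W[:,1]<-.2)]
    print("lid",len(l),l.min(0),l.max(0)) if len(l) else 0
to((.13,-.40,.40),(.33,-.25,.40))
E
```

```text
top deck ((0.5992254018783569, -0.1380656659603119), (0.33096379041671753, 0.37991026043891907), 11.296916007995605) [[0.4000000059604645, 0.01600000075995922], [0.4740000069141388, -0.3569999933242798], [0.7990000247955322, -0.2919999957084656], [0.7239999771118164, 0.08100000023841858]]
lid 24154 [ 0.47497241 -0.45372279  0.24000372] [ 0.8147081  -0.28743635  0.5639066 ]
scene deck ((0.5971335172653198, -0.14228376746177673), (0.33564314246177673, 0.3833487331867218), 11.229337692260742) [[0.39500001072883606, 0.013000000268220901], [0.4699999988079071, -0.3630000054836273], [0.7990000247955322, -0.2980000078678131], [0.7239999771118164, 0.07800000160932541]]
lid 25022 [ 0.47570713 -0.40546567  0.2400078 ] [ 0.80791528 -0.28963788  0.50998518]
1.1 [ 0.1792 -0.5987  0.2413] z [ 0. -0. -1.] y ang 106.7 g 1.0011862473984254 j [-59.  22.   0.  -0. -68. -15.]
(0.13, -0.4, 0.4) [  -9.8  204.5 -158.7]
(0.33, -0.25, 0.4) [-244.4  290.9 -158.7]
```

```bash
python3 -m creep '[[-1,0,20,-40,0,0,0],[-1,-5,50,-70,0,0,0],[-1,-5,85,-95,0,0,0],[-1,-10,115,-115,0,0,0],[-1,-10,145,-135,0,0,0],[-1,-10,175,-150,0,0,0],[-1,-10,205,-160,0,0,0],[-1,-10,205,-160,0,0,0]]'; python3 -c "
from h import *
to((.33,-.22,.40),(.40,-.05,.40))"
```

```text
time_s: 1.77
tcp_pos: [0.1284, -0.3965, 0.4055]
ee_rot: [[-0.958, -0.288, 0.005], [-0.288, 0.958, -0.007], [-0.003, -0.008, -1.0]]
wrist_force: [0.2, 0.6, 0.3]
gripper_width: 0.477
gripper_force: 0.0
1.7667 [ 0.1284 -0.3965  0.4055] z [ 0.005 -0.007 -1.   ] y ang 106.7 g 0.4772440109178222 j [-49.  -4.  -8.   0. -85. -24.]
(0.33, -0.22, 0.4) [-243.9  111.1    5.3]
(0.4, -0.05, 0.4) [-359.9  253.7    4.6]
```

```bash
python3 -m creep '[[-1,-35,16,0,0,0,0],[-1,-70,32,0,0,0,0],[-1,-105,48,0,0,0,0],[-1,-140,64,0,0,0,0],[-1,-175,80,0,0,0,0],[-1,-210,96,0,0,0,0],[-1,-244,111,0,0,0,0],[-1,-260,140,0,0,0,0]]'; python3 -c "
from h import *
to((.40,.0,.38),(.44,.15,.34),(.44,.26,.30))"
```

```text
time_s: 2.43
tcp_pos: [0.3422, -0.1895, 0.4003]
ee_rot: [[-0.958, -0.287, -0.001], [-0.287, 0.958, 0.0], [0.001, 0.0, -1.0]]
wrist_force: [0.3, 1.6, 0.2]
gripper_width: 0.007
gripper_force: 0.0
2.4333 [ 0.3422 -0.1895  0.4003] z [-0.001  0.    -1.   ] y ang 106.7 g 0.006877387872559812 j [ -5.  -6. -11.   0. -85. -68.]
(0.4, 0.0, 0.38) [-109.8  165.    20.2]
(0.44, 0.15, 0.34) [-191.2  297.1   60.2]
(0.44, 0.26, 0.3) [-222.8  402.5  100.2]
```

```bash
python3 -m creep '[[-1,-25,33,0,0,0,0],[-1,-50,70,0,0,0,0],[-1,-75,105,0,0,0,-6],[-1,-98,140,0,0,0,-12],[-1,-120,175,0,0,0,-18],[-1,-140,207,10,0,0,-24],[-1,-160,240,20,0,0,-30],[-1,-180,275,30,0,0,-36]]'; python3 -c "
from h import *
to((.44,.26,.28))"
```

```text
time_s: 3.1
tcp_pos: [0.4327, 0.1265, 0.3709]
ee_rot: [[-0.602, -0.799, 0.001], [-0.799, 0.602, 0.001], [-0.001, -0.0, -1.0]]
wrist_force: [0.7, -0.3, -0.0]
gripper_width: 0.003
gripper_force: 0.0
3.1 [0.4327 0.1265 0.3709] z [ 0.001  0.001 -1.   ] y ang 143.0 g 0.0031400401469296483 j [ 37.   0.  -9.   0. -81. -74.]
(0.44, 0.26, 0.28) [-110.9   74.6   91. ]
```

```bash
python3 -m creep '[[-1,-15,10,10,0,0,-6],[-1,-30,20,23,0,0,-12],[-1,-45,30,36,0,0,-18],[-1,-60,40,49,0,0,-24],[-1,-75,50,62,0,0,-30],[-1,-90,60,75,0,0,-36],[-1,-111,75,91,0,0,-42],[-1,-111,75,91,0,0,-48]]'
python3 - <<'E'
from h import *
im,W=cloud("wrist");cv2.imwrite("pics/w1.png",im[:,:,::-1])
m=((W[...,2]>.07)&(W[...,2]<.14)&(W[...,0]<.62)).astype(np.uint8)
n,l,st,c=cv2.connectedComponentsWithStats(m)
for i in range(1,n):
    if st[i,4]>30:
        p=W[l==i];z=np.percentile(p[:,2],95);q=p[p[:,2]>z-.006];print(c[i].round(),st[i,4],"top z",z.round(3),q.mean(0).round(4),((q.min(0)+q.max(0))/2).round(4))
to((.455,.317,.158))
E
```

```text
time_s: 3.77
tcp_pos: [0.4395, 0.2603, 0.2762]
ee_rot: [[0.192, -0.981, -0.005], [-0.981, -0.192, -0.003], [0.002, 0.005, -1.0]]
wrist_force: [-0.1, -0.4, -0.7]
gripper_width: 0.006
gripper_force: 0.0
[203. 139.] 1063 top z 0.123 [0.5406 0.2074 0.1215] [0.5412 0.2073 0.1205]
[239. 226.] 394 top z 0.085 [0.5095 0.2766 0.0829] [0.5102 0.2774 0.0824]
[186. 256.] 942 top z 0.128 [0.5445 0.3019 0.1273] [0.5441 0.3041 0.1262]
3.8167 [0.4398 0.2592 0.2777] z [-0.003 -0.003 -1.   ] y ang -168.7 g 0.003594845206493104 j [ 49.   9. -12.  -0. -69. -37.]
(0.455, 0.317, 0.158) [-54.  -26.7 119.5]
```

View pics/w1.png

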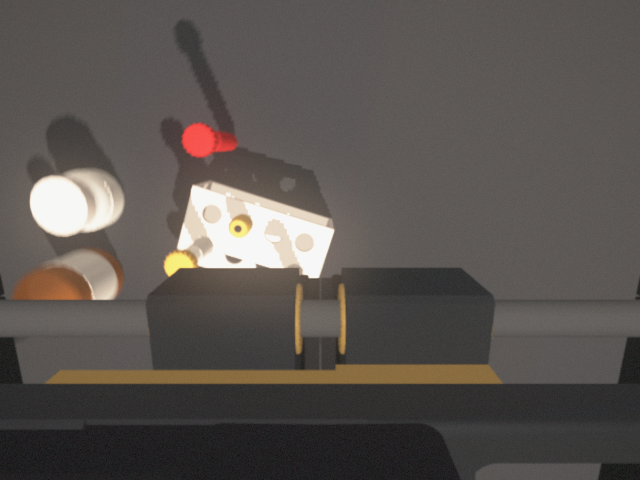

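The wrist view shows red at (203,139), the short cap at (239,226) and the conical cap at (180,263). The hand hides the spare. Positions agree with the top camera to 1–2 mm, so I cross-check the spare with the scene camera.

Run:
```python
from h import *
for n in("top","scene"):
    W=np.load(n+".npy")
    for nm,x,y,z in(("spare",.455,.317,.114),("short",.51,.277,.084),("con",.544,.305,.128),("r",.652,-.150,.198),("r",.636,-.097,.198),("r",.583,-.084,.198),("r",.559,-.177,.198),("r",.543,-.124,.198)):
        q=W[(np.hypot(W[...,0]-x,W[...,1]-y)<.022)&(abs(W[...,2]-z)<.006)]
        print(n,nm,len(q),q.mean(0).round(4))
to((.455,.317,.18),(.455,.317,.158))
```

```text
top spare 52 [0.4547 0.318  0.113 ]
top short 47 [0.5099 0.2783 0.0832]
top con 86 [0.5436 0.3065 0.1276]
top r 56 [ 0.6524 -0.151   0.197 ]
top r 53 [ 0.6367 -0.0975  0.1967]
top r 52 [ 0.5828 -0.0844  0.1974]
top r 59 [ 0.5593 -0.178   0.1972]
top r 57 [ 0.5436 -0.1242  0.1974]
scene spare 65 [0.4565 0.3155 0.1132]
scene short 65 [0.5114 0.2758 0.0834]
scene con 122 [0.545  0.304  0.1276]
scene r 83 [ 0.6544 -0.1521  0.197 ]
scene r 78 [ 0.6391 -0.0988  0.1973]
scene r 75 [ 0.5852 -0.0853  0.1972]
scene r 68 [ 0.5615 -0.1792  0.1971]
scene r 66 [ 0.546  -0.1256  0.1974]
3.8167 [0.4398 0.2592 0.2777] z [-0.003 -0.003 -1.   ] y ang -168.7 g 0.003594845206493104 j [ 49.   9. -12.  -0. -69. -37.]
(0.455, 0.317, 0.18) [-53.9 -26.6  97.5]
(0.455, 0.317, 0.158) [-54.  -26.7 119.5]
```

```bash
python3 -m creep '[[-1,-27,-13,0,0,0,0],[-1,-54,-27,0,0,0,0],[-1,-54,-27,25,0,0,0],[-1,-54,-27,50,0,0,0],[-1,-54,-27,75,0,0,0],[-1,-54,-27,100,0,0,0],[-1,-54,-27,113,0,0,0],[-1,-54,-27,119,0,0,0]]'; python3 -c "
from h import *
to((.4555,.317,.157))"
```

```text
time_s: 4.48
tcp_pos: [0.4562, 0.3149, 0.1589]
ee_rot: [[0.182, -0.983, -0.003], [-0.983, -0.182, -0.003], [0.003, 0.003, -1.0]]
wrist_force: [0.2, -0.4, 0.1]
gripper_width: 0.006
gripper_force: 0.0
4.4833 [0.4562 0.3149 0.1589] z [-0.003 -0.003 -1.   ] y ang -169.5 g 0.005752086309658636 j [ 51.  20. -16.  -0. -55. -41.]
(0.4555, 0.317, 0.157) [-2.2  0.3  1.9]
```

```bash
python3 -m creep '[[-1,-2,0,0,0,0,0],[-1,-2,0,0,0,0,0],[-1,-2,0,0,0,0,0],[-1,-2,0,0,0,0,0],[-1,-2,0,0,0,0,0],[-1,-2,0,0,0,0,0],[-1,-2,0,0,0,0,0],[-1,-2,0,0,0,0,0]]'; for i in 1 2 3; do python3 -m creep '[[-1,0,0,0,0,0,0],[-1,0,0,0,0,0,0],[-1,0,0,0,0,0,0],[-1,0,0,0,0,0,0],[-1,0,0,0,0,0,0],[-1,0,0,0,0,0,0],[-1,0,0,0,0,0,0],[-1,0,0,0,0,0,0]]' ;done|grep -E 'time|pos'; python3 -m creep '[[-1,0,0,-35,0,0,0],[-1,0,0,-70,0,0,0],[-1,0,0,-105,0,0,0],[-1,0,0,-140,0,0,0],[-1,0,0,-175,0,0,0],[-1,35,0,-190,0,0,0],[-1,70,0,-190,0,0,0],[-1,105,0,-190,0,0,0]]'; python3 -c "
from h import *
to((.50,0,.35),(.56,-.1,.34),(.614,-.191,.32))"
```

```text
time_s: 5.15
tcp_pos: [0.4565, 0.3181, 0.1615]
ee_rot: [[0.185, -0.983, 0.0], [-0.983, -0.185, 0.0], [-0.0, -0.0, -1.0]]
wrist_force: [0.0, 0.1, -0.3]
gripper_width: 0.005
gripper_force: 0.0
time_s: 5.82
tcp_pos: [0.4564, 0.318, 0.1612]
time_s: 6.48
tcp_pos: [0.4564, 0.318, 0.1613]
time_s: 7.15
tcp_pos: [0.4564, 0.318, 0.1612]
time_s: 7.82
tcp_pos: [0.476, 0.2143, 0.3528]
ee_rot: [[0.187, -0.982, 0.003], [-0.982, -0.187, 0.002], [-0.002, -0.003, -1.0]]
wrist_force: [0.1, -0.1, -0.7]
gripper_width: 0.005
gripper_force: 0.0
7.8167 [0.476  0.2143 0.3528] z [ 0.003  0.002 -1.   ] y ang -169.2 g 0.005328458123872384 j [ 42.   8.  -2.  -0. -79. -31.]
(0.5, 0, 0.35) [215.   16.5   2.4]
(0.56, -0.1, 0.34) [324.5 -23.8  12.3]
(0.614, -0.191, 0.32) [424.  -59.8  32.2]
```

```bash
python3 -m creep '[[-1,38,0,0,0,0,0],[-1,76,0,0,0,0,0],[-1,114,2,0,0,0,0],[-1,152,0,0,0,0,0],[-1,190,-5,0,0,0,0],[-1,228,-10,0,0,0,0],[-1,265,-15,0,0,0,0],[-1,300,-20,0,0,0,0]]'; python3 -c "
from h import *
to((.614,-.191,.33),(.614,-.191,.28))"
```

```text
time_s: 8.48
tcp_pos: [0.5511, -0.0784, 0.3514]
ee_rot: [[0.185, -0.983, 0.0], [-0.983, -0.185, 0.0], [0.0, -0.0, -1.0]]
wrist_force: [1.1, 0.8, 0.1]
gripper_width: 0.008
gripper_force: 0.0
8.4833 [ 0.5511 -0.0784  0.3514] z [ 0.  0. -1.] y ang -169.4 g 0.007905171272691284 j [  9.  12.   2.  -0. -80.   2.]
(0.614, -0.191, 0.33) [122.3 -41.   21.4]
(0.614, -0.191, 0.28) [122.3 -41.   71.4]
```

```bash
python3 -m creep '[[-1,30,-10,0,0,0,0],[-1,60,-20,0,0,0,0],[-1,90,-30,0,0,0,0],[-1,110,-38,5,0,0,0],[-1,120,-41,20,0,0,0],[-1,121,-41,40,0,0,0],[-1,121,-41,55,0,0,0],[-1,121,-41,60,0,0,0]]'
python3 - <<'E'
from h import *
im,W=cloud("wrist");cv2.imwrite("pics/w2.png",im[:,:,::-1])
im,_=cloud("scene");cv2.imwrite("pics/s2.png",cv2.resize(im[60:260,80:380,::-1],(750,500)))
m=((W[...,2]>.188)&(W[...,2]<.206)&(np.hypot(W[...,0]-.599,W[...,1]+.138)<.09)).astype(np.uint8)
n,l,st,c=cv2.connectedComponentsWithStats(m)
for i in range(1,n):
    if st[i,4]>30: print(c[i].round(),st[i,4],W[l==i].mean(0).round(4))
to((.614,-.191,.21))
E
```

```text
time_s: 9.15
tcp_pos: [0.6125, -0.1877, 0.2878]
ee_rot: [[0.184, -0.983, -0.006], [-0.983, -0.184, 0.001], [-0.002, 0.005, -1.0]]
wrist_force: [0.5, 0.5, -0.6]
gripper_width: 0.003
gripper_force: 0.0
[398. 265.] 79 [ 0.5623 -0.1885  0.1921]
9.25 [ 0.6133 -0.1876  0.2901] z [-0.003  0.    -1.   ] y ang -169.3 g 0.005151390110691696 j [ -3.  22.   8.   0. -76.  13.]
(0.614, -0.191, 0.21) [ 3.5 -0.3 80.1]
```

View pics/s2.png

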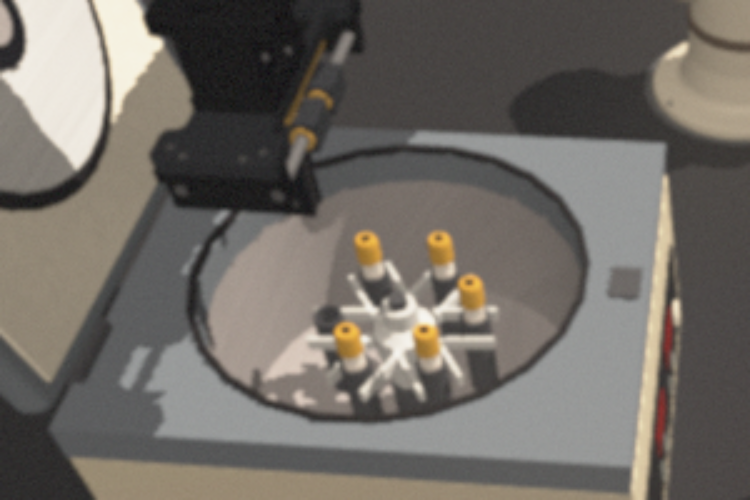

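View pics/w2.png

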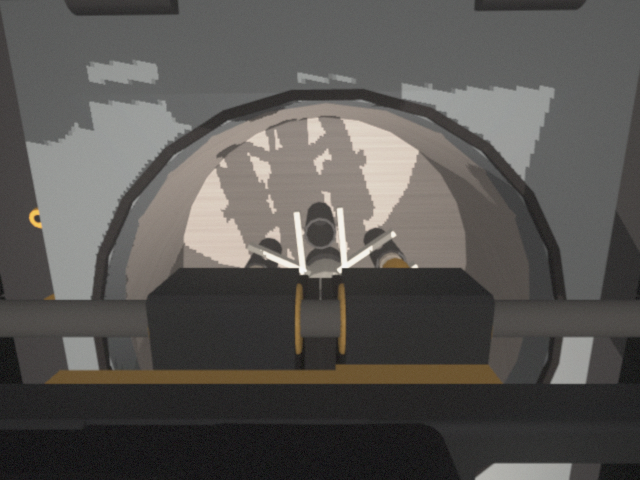

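In the scene view, the hand is over the gap. In the wrist view, the empty mouth is at (319,232). Before descending I check the hand's lowest points and where the mouth lies.

Run:
```python
from h import *
m=vision.camera_model("scene");T=np.linalg.inv(np.array(m["extrinsics"]));f=240/np.tan(np.radians(m["vertical_fov"]/2))
for p in((.613,-.188,.29),(.613,-.188,.271),(.613,-.188,.341),(.614,-.191,.165)):
    c=T[:3,:3]@p+T[:3,3];print(p,"full",m["cx"]+f*c[0]/c[2],m["cy"]+f*c[1]/c[2],"crop",(m["cx"]+f*c[0]/c[2]-80)*2.5,(m["cy"]+f*c[1]/c[2]-60)*2.5)
im,W=cloud("scene")
q=W[(np.hypot(W[...,0]-.613,W[...,1]+.188)<.13)&(W[...,2]>.24)&(W[...,1]>-.30)]
for z in np.arange(.24,.46,.02):
    k=q[(q[:,2]>=z)&(q[:,2]<z+.02)]
    if len(k): print(z.round(2),len(k),k.min(0).round(3),k.max(0).round(3))
im,W=cloud("wrist")
for uv in((319,232),(319,224),(310,240),(330,240),(319,248)): print(uv,W[uv[1],uv[0]].round(3))
m=vision.camera_model("wrist");M=np.linalg.inv(np.array(m["mount"]));f=240/np.tan(np.radians(m["vertical_fov"]/2))
s=r.sense();R=np.array(s["ee_rot"])
for p in((.614,-.191,.165),(.599,-.138,.183)):
    c=M[:3,:3]@(R.T@(np.array(p)-s["tcp_pos"]))+M[:3,3];print(p,m["cx"]+f*c[0]/c[2],m["cy"]+f*c[1]/c[2])
for t in(0,.019,-.05):
    c=M[:3,:3]@np.array([0,0,t])+M[:3,3];print("tool",t,m["cx"]+f*c[0]/c[2],m["cy"]+f*c[1]/c[2])
```

```text
(0.613, -0.188, 0.29) full 198.5988059405198 133.35391346865836 crop 296.4970148512995 183.3847836716459
(0.613, -0.188, 0.271) full 201.21590624734313 142.22975714664454 crop 303.0397656183578 205.57439286661136
(0.613, -0.188, 0.341) full 191.03687224968806 107.70776564309409 crop 277.59218062422013 119.26941410773523
(0.614, -0.191, 0.165) full 212.47529827429878 186.13063276427337 crop 331.18824568574695 315.32658191068344
0.26 43 [ 0.601 -0.197  0.271] [ 0.624 -0.176  0.28 ]
0.28 96 [ 0.601 -0.185  0.28 ] [ 0.623 -0.175  0.3  ]
0.3 69 [ 0.599 -0.183  0.3  ] [ 0.626 -0.175  0.318]
0.34 895 [ 0.524 -0.209  0.341] [ 0.706 -0.135  0.36 ]
0.36 1111 [ 0.515 -0.208  0.36 ] [ 0.714 -0.134  0.38 ]
0.38 1995 [ 0.516 -0.211  0.38 ] [ 0.714 -0.135  0.4  ]
0.4 558 [ 0.592 -0.202  0.4  ] [ 0.668 -0.156  0.42 ]
0.42 660 [ 0.595 -0.215  0.42 ] [ 0.67  -0.143  0.44 ]
0.44 1322 [ 0.584 -0.223  0.44 ] [ 0.67  -0.143  0.46 ]
0.46 624 [ 0.594 -0.218  0.46 ] [ 0.656 -0.148  0.48 ]
(319, 232) [ 0.615 -0.184  0.119]
(319, 224) [ 0.615 -0.185  0.089]
(310, 240) [ 0.622 -0.187  0.164]
(330, 240) [ 0.607 -0.188  0.155]
(319, 248) [ 0.61  -0.157  0.062]
(0.614, -0.191, 0.165) 322.74085643264897 237.03099619949796
(0.599, -0.138, 0.183) 329.6399396329481 319.2174524729949
tool 0 322.3701632537497 317.00616142265517
tool 0.019 322.1186483349672 298.86382834725043
tool -0.05 323.4500474078291 394.90061834392725
```

```bash
python3 -m creep '[[-1,3,0,0,0,0,0],[-1,3,0,10,0,0,0],[-1,3,0,25,0,0,0],[-1,3,0,40,0,0,0],[-1,3,0,55,0,0,0],[-1,3,0,68,0,0,0],[-1,3,0,76,0,0,0],[-1,3,0,80,0,0,0]]'; for i in 1 2 3 4; do python3 -m creep '[[-1,0,0,0,0,0,0],[-1,0,0,0,0,0,0],[-1,0,0,0,0,0,0],[-1,0,0,0,0,0,0],[-1,0,0,0,0,0,0],[-1,0,0,0,0,0,0],[-1,0,0,0,0,0,0],[-1,0,0,0,0,0,0]]' ;done|grep -E 'time|pos|force'
```

```text
time_s: 10.02
tcp_pos: [0.6137, -0.1904, 0.2098]
ee_rot: [[0.185, -0.983, -0.002], [-0.983, -0.185, 0.0], [-0.001, 0.002, -1.0]]
wrist_force: [0.7, 0.1, 0.0]
gripper_width: 0.009
gripper_force: 0.0
time_s: 10.68
tcp_pos: [0.6142, -0.1905, 0.2114]
wrist_force: [-0.7, 0.4, 0.7]
gripper_force: 0.0
time_s: 11.35
tcp_pos: [0.6143, -0.1905, 0.2113]
wrist_force: [-0.4, -0.5, -0.0]
gripper_force: 0.0
time_s: 12.02
tcp_pos: [0.6142, -0.1905, 0.2112]
wrist_force: [1.1, 0.0, 0.1]
gripper_force: 0.0
time_s: 12.68
tcp_pos: [0.6142, -0.1905, 0.2112]
wrist_force: [0.7, 0.2, -0.6]
gripper_force: 0.0
```

Now I raise the hand and draw it back towards the front, away from the lid.

```bash
python3 -m creep '[[-1,0,0,-30,0,0,0],[-1,0,0,-65,0,0,0],[-1,0,0,-100,0,0,0],[-1,0,0,-135,0,0,0],[-1,-10,0,-155,0,0,0],[-1,-40,10,-160,0,0,0],[-1,-75,20,-160,0,0,0],[-1,-110,30,-160,0,0,0]]' | grep -E 'time|pos'; python3 -m creep '[[-1,-30,5,0,0,0,0],[-1,-60,10,0,0,0,0],[-1,-80,15,0,0,0,0],[-1,-80,15,0,0,0,0],[-1,-80,15,0,0,0,0],[-1,-80,15,0,0,0,0],[-1,-80,15,0,0,0,0],[-1,-80,15,0,0,0,0]]'
python3 - <<'E'
from h import *
im,W=cloud("scene");cv2.imwrite("pics/s3.png",im[:,:,::-1])
for nm,x,y,z in(("spare",.4565,.3155,.114),("short",.511,.276,.084),("con",.545,.304,.128),("r",.654,-.152,.198),("r",.639,-.099,.198),("r",.585,-.085,.198),("r",.561,-.179,.198),("r",.546,-.1256,.198)):
    q=W[(np.hypot(W[...,0]-x,W[...,1]-y)<.022)&(abs(W[...,2]-z)<.006)];print(nm,len(q),q.mean(0).round(4))
E
```

```text
time_s: 13.35
tcp_pos: [0.5639, -0.0874, 0.3716]
time_s: 14.02
tcp_pos: [0.5352, -0.013, 0.3709]
ee_rot: [[0.184, -0.983, -0.001], [-0.983, -0.184, -0.0], [0.0, 0.001, -1.0]]
wrist_force: [0.0, -0.0, -0.3]
gripper_width: 0.01
gripper_force: 0.0
spare 64 [0.4559 0.3156 0.1131]
short 66 [0.5114 0.2759 0.0835]
con 124 [0.5453 0.3037 0.1276]
r 78 [ 0.6544 -0.1525  0.1972]
r 80 [ 0.6391 -0.0988  0.1971]
r 71 [ 0.5848 -0.0852  0.1974]
r 68 [ 0.5615 -0.1792  0.1972]
r 68 [ 0.5462 -0.1255  0.1973]
```

Nothing has moved, and the hand is about 28 cm from the empty holder.

```bash
python3 -c "
from station import r
print(r.finish_job())"
```

```text
the job is handed in; nothing more can be done
None
```

I pointed at the spare tube, then at the empty holder, for over 2 s each, drew the hand back about 28 cm and handed the job in; the tubes had not moved in the last picture, but no verdict was returned.

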